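# Pour dowel pins from a scoop into a grooved tray

### The arm

A 6-joint arm with a two-finger parallel gripper is mounted at the origin on the work surface. World frame = base frame: x ahead of the robot, y to its left, z up, the work surface at z = 0. Lengths are in m, angles in degrees, forces in N, time in s.
With the tool pointing down it reaches from about 0.35 to 0.775 m from the base axis. Payload 5.5 kg.
Tool frame: the origin (TCP) lies on the centre line of the jaws, within the pads' length; the fingertips stand manip.tcp_to_tips ahead of it and the grasp point (between the pads) lies 8 mm behind it (manip.tcp_to_tips is the distance from the TCP to the fingertips, in m); z points along the fingers, y is the line along which they close (so a half turn about z gives the same grasp; the last joint's range is limited). The gripper opens to 85 mm and grips with 20 to 120 N. Pads are 22 mm wide; open, the fingers measure 114 mm over their backs; the gripper's body (76 mm by 85 mm) begins 54 mm behind the grasp point. The pads swing forward as they close: fully open they stand 13 mm farther back than shut.
Start: joints at [64.538, 17.945, 2.641, 74.691, 0, 82.002], TCP at [0.173, 0.549, 0.242] pointing down, gripper open.
Joint ranges: [-158.12, 158.12], [-49.38, 96.58], [-58.88, 72.47], [-126.05, 133.96], [-84.25, 85.87], [-180, 180]. Speed limits (degrees/s): [147.25, 147.25, 180, 180, 180, 180].

### API

Orientations are given as [roll, pitch, yaw] about the fixed x, y, z axes, in that order (R = Rz(yaw) Ry(pitch) Rx(roll)).
In Python, from rig import manip gives the robot as it stands.
- The arm moves only by the tool carry_out, never from a script. Its argument "targets" is a list of rows, each a list of 7 numbers: the shift along the tool's x, y, z in units of 30 cm (1.0 is 30 cm), then the turn, a rotation vector about the tool's x, y, z in units of pi rad (1.0 is pi rad), then the gripper's target within -1 to 1 (fully open at 1, half-way at 0, shut at -1). In form: [[dx, dy, dz, wx, wy, wz, gripper], ...]. A call has exactly 8 rows; each row shifts and turns the commanded pose from where the row before left it, along the tool's axes as they then stand; what a row does not reach is not made up. A row lasts 1/10 s, in which the tool goes at most 50 mm and 8.59 degrees, less where a joint would pass 70% of its speed; a pose out of reach is approached as far as the arm can. A call with a number of a shift or a turn outside -1 to 1 is refused whole. A call with a gripper value outside its range is refused whole. The fingers move at their own pace and stop on an object; "squeeze" is the grip in N (left out, the last holds). Time passes only in rows, so rows that do not move let the fingers close, or fill a call up. It gives the time, the measured TCP pose, the force, the opening and the grip force at its end, in the units of the state.
- manip.get_obs(): the state, without advancing time (a new reading comes with each control period).
- manip.snapshot(name): name is "side" or "top" or "wrist"; returns a dict with "img" (420x560x3 uint8, red, green, blue), "z_map" (420x560 float32, m along the optical axis (not along the pixel's ray), 0 where there is no reading), "mtx" (3x3 intrinsics, pixels), "distortion" ([k1, k2, p1, p2, k3] as OpenCV has them; the pictures are not rectified), "view" (4x4, takes a point from world to camera coordinates); the wrist camera has in their place "T_tool_cam" (4x4, takes a point from camera to tool coordinates, whose origin is the TCP and whose axes are the flange's). Camera axes: x right, y up, looking along -z (the intrinsics and any distortion apply to the point x, -y, -z); pixel columns grow to the right and rows downward; lengths in m; the calibration is good to about 2 mm. A picture is of the moment at which its call begins: read the wrist's pose just before it.
- manip.finish_job(): hands the job in; it is judged then, once.
The state is a dict: "time": time; "q": joint angles; "dq": joint speeds; "joint_efforts": joint torques, N m; "tool_pos": TCP position; "tcp_rot": TCP orientation; "wrist_force": force on the tool from outside, world axes, zero at the start; "wrist_torque": the same for the moment, N m; "gripper_width": finger opening in m; "gripper_force": force on a finger pad.
Only numpy, scipy, OpenCV 4.12 (cv2) and the standard library are available. Lean on these libraries where they do the work, as an engineer would, in place of code of your own. Each camera call takes 0.05 s, during which the arm holds its last target. There are 200 camera calls.

### The job

Pick up the steel scoop by its handle bar and carry it level, with all four pins in it, until its nose is close over the high end of the grooved wooden tray; only then tip it, so that the pins roll down the tray and settle in the grooves, one pin fully down in each of four of the five grooves. Help along any pin that sticks on top, let no pin fall on the bench, stand the empty scoop upright on the bench again and leave the stone, hammer, chisel and jar where they are.

Things in the scene. Friction and masses are not known exactly. Their poses are not given: they have to be found in the camera images.
- handle (a point): Centre of the wooden handle bar of a loose sheet-steel scoop (280 g; 134 mm wide, 100 long), 105 mm above its underside. Axes: x from the open nose to the back wall, y along the bar, z up when it stands. Bar 18 mm square, 126 mm long between two end straps; 40 mm free below it. The scoop's floor rises 20 degrees from back wall to nose, so pins stay in while it stands level.
- nose (a point): Middle of the edge of the scoop's open nose, over which pins roll out: 57 mm ahead of the bar (-x), 59 mm below it; same axes. The feet begin 27 mm behind it, 46 mm lower. Because of rolling resistance the pins leave only when the scoop is tipped nose down about 33 to 45 degrees from level; this differs from run to run, and the last pins may need more than the first.
- sill (a point): Middle of the high edge of the fixed wooden tray, 88 mm above the bench. Axes: x uphill (the tray lies at x 0 to -177 mm), y along the grooves, z square to the top plane, which slopes 20 degrees down towards the robot. First a run-in 45 mm long without side walls, then five grooves; side walls 140 mm apart rise 14 mm above the plane, the end wall 18 mm, with a finger notch 44 mm wide in its middle, cut 6 mm below the plane.
- groove1 (a point): Centre of a pin seated in groove 1 (1 the highest, 5 the lowest), 9 mm below the top plane; axes as at the sill. Grooves are 19.5 mm wide, 18 mm deep, 28 mm apart: a seated pin is flush with the lands. Pins may stop on top, over a full groove or on the run-in; a fingertip push up or down the slope sends them on to an empty one.
- groove2 (a point): Centre of a pin seated in groove 2 (1 the highest, 5 the lowest), 9 mm below the top plane; axes as at the sill. Grooves are 19.5 mm wide, 18 mm deep, 28 mm apart: a seated pin is flush with the lands. Pins may stop on top, over a full groove or on the run-in; a fingertip push up or down the slope sends them on to an empty one.
- groove3 (a point): Centre of a pin seated in groove 3 (1 the highest, 5 the lowest), 9 mm below the top plane; axes as at the sill. Grooves are 19.5 mm wide, 18 mm deep, 28 mm apart: a seated pin is flush with the lands. Pins may stop on top, over a full groove or on the run-in; a fingertip push up or down the slope sends them on to an empty one.
- groove4 (a point): Centre of a pin seated in groove 4 (1 the highest, 5 the lowest), 9 mm below the top plane; axes as at the sill. Grooves are 19.5 mm wide, 18 mm deep, 28 mm apart: a seated pin is flush with the lands. Pins may stop on top, over a full groove or on the run-in; a fingertip push up or down the slope sends them on to an empty one.
- groove5 (a point): Centre of a pin seated in groove 5 (1 the highest, 5 the lowest), 9 mm below the top plane; axes as at the sill. Grooves are 19.5 mm wide, 18 mm deep, 28 mm apart: a seated pin is flush with the lands. Pins may stop on top, over a full groove or on the run-in; a fingertip push up or down the slope sends them on to an empty one.
- pin1_mid (a point): One of four identical loose stainless steel pins (plain round tubes with plugged dark ends), 18 mm in diameter, 120 mm long, about 90 g; this point is its middle, its y axis runs along the pin (it turns about y as it rolls). At the start the four lie side by side in the scoop, along the scoop's width, against its back wall.
- pin2_mid (a point): One of four identical loose stainless steel pins (plain round tubes with plugged dark ends), 18 mm in diameter, 120 mm long, about 90 g; this point is its middle, its y axis runs along the pin (it turns about y as it rolls). At the start the four lie side by side in the scoop, along the scoop's width, against its back wall.
- pin3_mid (a point): One of four identical loose stainless steel pins (plain round tubes with plugged dark ends), 18 mm in diameter, 120 mm long, about 90 g; this point is its middle, its y axis runs along the pin (it turns about y as it rolls). At the start the four lie side by side in the scoop, along the scoop's width, against its back wall.
- pin4_mid (a point): One of four identical loose stainless steel pins (plain round tubes with plugged dark ends), 18 mm in diameter, 120 mm long, about 90 g; this point is its middle, its y axis runs along the pin (it turns about y as it rolls). At the start the four lie side by side in the scoop, along the scoop's width, against its back wall.
- stone: Bystander: rough piece of pale stone, 130 mm across, 110 mm high, on the other side of the tray from the scoop. Origin under its centre.
- hammer: Bystander: hammer, 260 mm long, lying beyond the tray.
- chisel: Bystander: steel stone chisel, 180 mm long, 18 mm thick, lying beyond the tray.
- jar: Bystander: closed glass jar, 72 mm across, 100 mm high. Origin under its centre.
Mind the look-alikes: they are no part of the job. Several things look just like the part that bears handle: the one meant starts farthest to the robot's left.

How it is judged:
By the outcome, as a careful person would: the job done as asked, in the order asked, and still so for the second after the job is handed in, with the robot touching nothing.
It also fails if it takes over 64 s, if anything falls off the work surface, if the arm or the gripper's body presses on something with over 40 N, if the wrist force passes 120 N, or if a joint passes its speed limit or range.

## Working session

There is one attempt and no reset: what is moved stays moved. The work goes in short steps, Python scripts to look and compute and a tool call to move; the robot and the scene stay as the last step left them, time stands still between calls to the robot, and variables do not carry over. Pictures are saved under pics/ and viewed, at most 10 in all, crops included, and the job is handed in when it is done.

Besides the shell and the picture viewer there is one more tool, called after "Request:" as a command line: name --pt "numbers of a row" for each row, then --argument value for the rest. carry_out: Moves the arm, as the interface text tells. Its arguments: {"type":"object","properties":{"targets":{"type":"array"},"squeeze":{"type":"number"}},"required":["targets"]}

```bash
ls; mkdir -p pics; python3 - <<'E'
from rig import manip
import cv2,numpy as np
print(manip.get_obs(), manip.tcp_to_tips)
ims=[]
for n in ("side","top","wrist"):
    s=manip.snapshot(n); np.savez(f"pics/{n}0.npz",**s)
    print(n,s['mtx'].round(1).tolist(),s['distortion'],(s['view'] if 'view' in s else s['T_tool_cam']).round(3).tolist())
    ims.append(s['img'])
cv2.imwrite('pics/a_top.png',cv2.resize(ims[1][:,:,::-1],(800,600)))
cv2.imwrite('pics/a_side.png',cv2.resize(ims[0][:,:,::-1],(800,600)))
E
```

```text
pics
{'time': 0.0, 'q': array([ 6.45384379e+01,  1.79920060e+01,  2.57624182e+00,  7.46920582e+01,
       -1.09411878e-03,  8.20014290e+01]), 'dq': array([-0.0249871 , -0.04896693,  0.07528079, -0.06002217, -0.01734577,
       -0.07805829]), 'joint_efforts': array([ 9.17564867e-04, -4.80622923e+01,  2.98534817e+01,  1.94157095e-02,
       -7.55773181e-05,  4.32588408e-06]), 'tool_pos': array([0.1723461 , 0.54803039, 0.24139171]), 'tcp_rot': array([-1.79893074e+02, -1.39198256e-02,  1.62536997e+02]), 'wrist_force': array([-1.02512192,  0.00642558, -0.13136373]), 'wrist_torque': array([-0.05450776, -0.02158309,  0.0231914 ]), 'gripper_force': 0.0, 'gripper_width': 0.08561671584856531} 0.011
side [[421.4, 0.0, 277.5], [0.0, 421.4, 213.7], [0.0, 0.0, 1.0]] [-0.13452764  0.          0.          0.          0.        ] [[-0.994, -0.11, 0.011, 0.572], [0.075, -0.598, 0.798, -0.129], [-0.081, 0.794, 0.603, -1.232], [0.0, 0.0, 0.0, 1.0]]
top [[527.8, 0.0, 274.8], [0.0, 527.8, 221.1], [0.0, 0.0, 1.0]] [0.01703914 0.         0.         0.         0.        ] [[-0.023, -1.0, -0.006, 0.009], [0.991, -0.023, 0.133, -0.58], [-0.133, -0.003, 0.991, -1.437], [0.0, 0.0, 0.0, 1.0]]
wrist [[302.2, 0.0, 285.6], [0.0, 302.2, 206.5], [0.0, 0.0, 1.0]] [-0.05742756  0.          0.          0.          0.        ] [[0.001, 0.948, 0.319, 0.082], [1.0, -0.001, 0.001, -0.0], [0.002, 0.319, -0.948, -0.133], [0.0, 0.0, 0.0, 1.0]]
```

View pics/a_top.png

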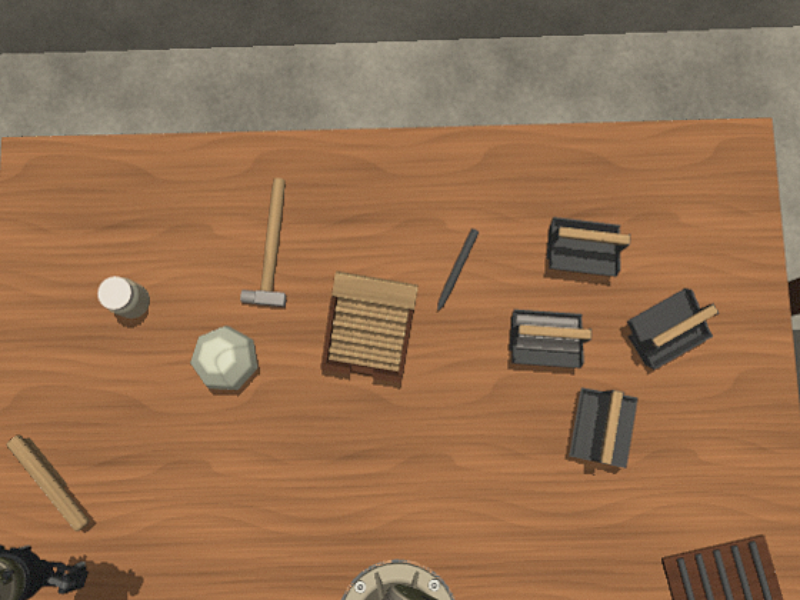

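View pics/a_side.png

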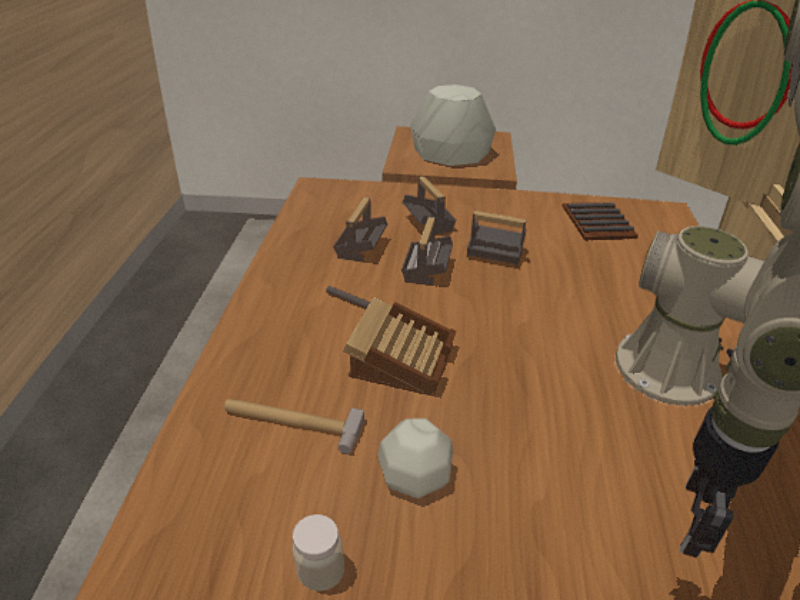

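Top view: four scoops with centres at about (547,340), (585,245), (670,328) and (603,428). Image left is the robot's left, so the scoop at (547,340) fits the description. It also has grey pins along its far, back-wall side. The tray is at (370,328) with its high end at the far side. I'll confirm with a crop and measure.

```bash
cat > h.py <<'E'
import numpy as np,cv2
from scipy.spatial.transform import Rotation as Ro
F=np.diag([1,-1,-1.])
def cloud(s,T=None):
    """world points HxWx3 from a snapshot (T: cam->world)"""
    if T is None: T=np.linalg.inv(s['view'])
    h,w=s['z_map'].shape
    uv=np.stack(np.meshgrid(np.arange(w),np.arange(h)),-1).reshape(-1,1,2).astype(np.float64)
    n=cv2.undistortPoints(uv,s['mtx'],s['distortion'])[:,0]
    z=s['z_map'].reshape(-1,1).astype(float)
    P=np.hstack([n*z,z])@F
    P=P@T[:3,:3].T+T[:3,3]; P[z[:,0]<=0]=np.nan
    return P.reshape(h,w,3)
def tool(o):
    T=np.eye(4);T[:3,:3]=Ro.from_euler('xyz',o['tcp_rot'],degrees=True).as_matrix();T[:3,3]=o['tool_pos'];return T
E
python3 - <<'E'
from h import *
for n in ("top","side"):
    s=dict(np.load(f'pics/{n}0.npz')); P=cloud(s); hsv=cv2.cvtColor(s['img'],cv2.COLOR_RGB2HSV)
    np.save(f'pics/{n}P.npy',P)
    ok=np.isfinite(P[...,2])
    tab=P[...,2][ok&(abs(P[...,1])<.2)&(P[...,0]>.2)&(P[...,0]<.9)]
    print(n,'table z median',np.median(tab))
    m=(P[...,2]>.1)&(P[...,2]<.122)&(P[...,1]<-.1)&(P[...,1]>-.7)&(P[...,0]>.2)&(P[...,0]<.9)
    k,l,st,c=cv2.connectedComponentsWithStats(m.astype(np.uint8))
    for i in range(1,k):
        if st[i,4]<60: continue
        p=P[l==i]; pts=p[:,:2].astype(np.float32); r=cv2.minAreaRect(pts)
        print(i,st[i],'px',c[i].round(),'mean',p.mean(0).round(4),'rect',np.round(r[0],4),np.round(r[1],4),round(r[2],1), hsv[l==i].mean(0).round())
    # tray
    t=(P[...,2]>.015)&(P[...,2]<.12)&(P[...,1]>-.12)&(P[...,1]<.17)&(P[...,0]>.3)&(P[...,0]<.75)
    k,l,st,c=cv2.connectedComponentsWithStats(t.astype(np.uint8))
    for i in range(1,k):
        if st[i,4]<300: continue
        p=P[l==i]; r=cv2.minAreaRect(p[:,:2].astype(np.float32))
        print('tray?',st[i],p.mean(0).round(3),p[:,2].max().round(3),np.round(r[0],4),np.round(r[1],4),round(r[2],1),np.round(cv2.boxPoints(r),3).tolist())
s=np.load('pics/top0.npz')['img'][135:340,330:530,::-1]
cv2.imwrite('pics/b.png',cv2.resize(s,(585,600),interpolation=cv2.INTER_CUBIC))
E
```

```text
top table z median -0.0008706995693203989
1 [390 158  52  15 388] px [415. 165.] mean [ 0.7123 -0.3857  0.1113] rect [ 0.7132 -0.3871] [0.1377 0.0243] 81.1 [ 19. 103. 160.]
2 [455 213  49  32 381] px [479. 228.] mean [ 0.5381 -0.5429  0.1115] rect [ 0.5384 -0.5438] [0.0216 0.1346] 28.0 [ 18. 105. 172.]
3 [362 227  52  12 378] px [388. 232.] mean [ 0.5325 -0.3026  0.1119] rect [ 0.5326 -0.3029] [0.1348 0.0222] 85.0 [ 18. 101. 171.]
4 [419 273  18  53 417] px [428. 299.] mean [ 0.3565 -0.3975  0.1114] rect [ 0.3573 -0.3984] [0.0225 0.1335] 76.8 [ 18. 105. 170.]
tray? [ 224  190   68   79 3769] [0.563 0.042 0.052] 0.094 [0.5579 0.0428] [0.1599 0.1916] 78.9 [[0.4480000138282776, -0.017000000923871994], [0.6370000243186951, -0.05400000140070915], [0.6669999957084656, 0.10300000011920929], [0.4790000021457672, 0.14000000059604645]]
side table z median -0.00020069340037631722
1 [293 124  19  17 119] px [302. 132.] mean [ 0.5402 -0.5325  0.1091] rect [ 0.5413 -0.5406] [0.0224 0.1417] 27.1 [ 17. 104. 134.]
2 [242 139  17  20 136] px [250. 148.] mean [ 0.7182 -0.3727  0.1108] rect [ 0.7197 -0.385 ] [0.1392 0.0229] 82.2 [ 16. 107. 135.]
3 [331 148  37  12 184] px [349. 153.] mean [ 0.3601 -0.3907  0.1084] rect [ 0.3611 -0.3936] [0.0263 0.1314] 76.4 [ 17. 109. 129.]
4 [292 151  13  23 140] px [298. 163.] mean [ 0.5374 -0.2925  0.1117] rect [ 0.5382 -0.3017] [0.1406 0.0209] 84.2 [ 17. 107. 139.]
tray? [ 240  208   80   66 3071] [0.567 0.051 0.052] 0.09 [0.5687 0.0141] [0.2234 0.2164] 79.2 [[0.44200000166893005, -0.07500000298023224], [0.6539999842643738, -0.11599999666213989], [0.6959999799728394, 0.10400000214576721], [0.4830000102519989, 0.14399999380111694]]
```

View pics/b.png

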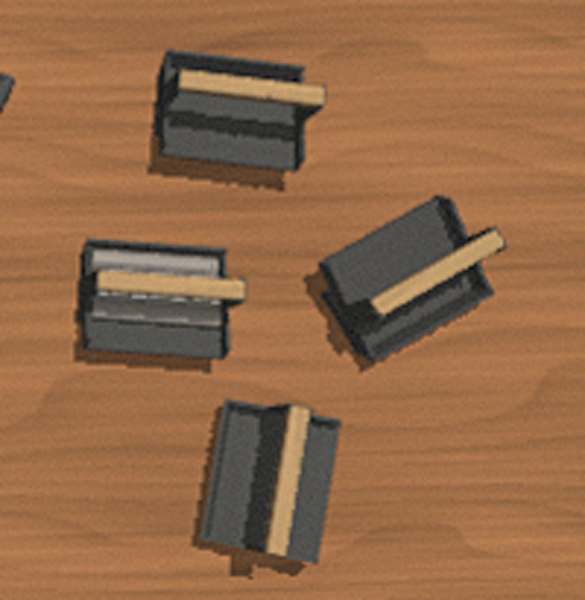

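The crop confirms it: the leftmost scoop, at crop (160,300), is the only one holding pins, and they lie along its far side. The bar is at about (0.535, -0.302) with handle yaw about -5°. Next I'll refine the tray and add a move helper.

```bash
cat >> h.py <<'E'
def rows(T0,goals,n):
    """T0 -> each goal (pos, rpy) in n rows, as tool-axis steps in move units"""
    T=T0
    for (p,e),k in zip(goals,n):
        G=np.eye(4);G[:3,:3]=Ro.from_euler('xyz',e,degrees=True).as_matrix();G[:3,3]=p
        w=(Ro.from_matrix(G[:3,:3])*Ro.from_matrix(T[:3,:3]).inv()).as_rotvec()
        for i in range(k):
            N=T.copy();N[:3,3]+=(G[:3,3]-T[:3,3])/(k-i)
            N[:3,:3]=Ro.from_rotvec(w/k).as_matrix()@T[:3,:3]
            d=T[:3,:3].T@(N[:3,3]-T[:3,3])/.3; r=Ro.from_matrix(T[:3,:3].T@N[:3,:3]).as_rotvec()/np.pi
            print(np.r_[d,r].round(4).tolist(),(np.linalg.norm(d)*300).round(1),'mm',(np.linalg.norm(r)*180).round(2)); T=N
    return T
E
python3 - <<'E'
from h import *
from rig import manip
for n in ("top","side"):
    P=np.load(f'pics/{n}P.npy'); s=np.load(f'pics/{n}0.npz')
    hsv=cv2.cvtColor(s['img'],cv2.COLOR_RGB2HSV)
    # run-in: wood-coloured, high part of tray
    c=P-[0.6,0.04,0]
    m=(P[...,2]>.073)&(P[...,2]<.098)&(abs(c[...,0])<.1)&(abs(c[...,1])<.11)
    k,l,st,ce=cv2.connectedComponentsWithStats(m.astype(np.uint8)); i=1+st[1:,4].argmax()
    p=P[l==i]; 
    A=np.c_[p[:,:2],np.ones(len(p))]; x=np.linalg.lstsq(A,p[:,2],rcond=None)[0]
    good=abs(A@x-p[:,2])<.004; x=np.linalg.lstsq(A[good],p[good,2],rcond=None)[0]; p=p[good]
    r=cv2.minAreaRect(p[:,:2].astype(np.float32))
    print(n,len(p),st[i],'slope',np.degrees(np.arctan(np.hypot(*x[:2]))),'yaw by slope',np.degrees(np.arctan2(x[1],x[0])),'z max',np.percentile(p[:,2],98),'rect',np.round(r[0],4),np.round(r[1],4),r[2])
    print(np.round(cv2.boxPoints(r),4).tolist())
    # chisel / hammer near far side
    for nm,a in (('chisel',(.55,.85,-.3,-.06)),('hammer',(.55,.95,.1,.4))):
        q=P[(P[...,2]>.008)&(P[...,2]<.05)&(P[...,0]>a[0])&(P[...,0]<a[1])&(P[...,1]>a[2])&(P[...,1]<a[3])]
        print(nm,len(q),q.min(0).round(3),q.max(0).round(3))
o=manip.get_obs()
T=tool(o)
rows(T,[([.535,-.3025,.20],[180,0,85])],[22])
E
```

```text
top 638 [230 191  62  32 907] slope 10.330251300125568 yaw by slope -7.939773782136288 z max 0.08590133476547145 rect [0.6047 0.0331] [0.1597 0.0859] 80.07524108886719
[[0.5486000180244446, -0.038100000470876694], [0.6331999897956848, -0.05290000140666962], [0.6607999801635742, 0.10440000146627426], [0.576200008392334, 0.11919999867677689]]
chisel 598 [ 0.552 -0.3    0.008] [ 0.838 -0.078  0.049]
hammer 1068 [0.55  0.1   0.008] [0.948 0.397 0.049]
side 538 [241 208  48  43 693] slope 9.93096383590227 yaw by slope -12.164994764642396 z max 0.0871492680095284 rect [0.6072 0.0363] [0.1669 0.086 ] 78.20865631103516
[[0.5479999780654907, -0.03669999912381172], [0.6322000026702881, -0.05420000106096268], [0.6662999987602234, 0.10920000076293945], [0.582099974155426, 0.12680000066757202]]
chisel 311 [ 0.552 -0.299  0.008] [ 0.763 -0.111  0.05 ]
hammer 1394 [0.55  0.1   0.008] [0.876 0.375 0.05 ]
[-0.0911, -0.1064, 0.0064, -0.0, 0.0, 0.0196] 42.1 mm 3.52
[-0.0975, -0.1006, 0.0064, -0.0, 0.0, 0.0196] 42.1 mm 3.52
[-0.1035, -0.0945, 0.0064, -0.0, 0.0, 0.0196] 42.1 mm 3.52
[-0.1091, -0.0879, 0.
[... 388 characters left out ...]
52
[-0.1358, -0.0344, 0.0064, -0.0, 0.0, 0.0196] 42.1 mm 3.52
[-0.1377, -0.026, 0.0063, -0.0, 0.0, 0.0196] 42.1 mm 3.52
[-0.139, -0.0175, 0.0063, -0.0, 0.0, 0.0196] 42.1 mm 3.52
[-0.1398, -0.0089, 0.0063, -0.0, 0.0, 0.0196] 42.1 mm 3.52
[-0.1401, -0.0003, 0.0063, -0.0, 0.0, 0.0196] 42.1 mm 3.52
[-0.1399, 0.0083, 0.0063, -0.0, 0.0, 0.0196] 42.1 mm 3.52
[-0.1391, 0.0169, 0.0063, -0.0, 0.0, 0.0196] 42.1 mm 3.52
[-0.1378, 0.0254, 0.0063, -0.0, 0.0, 0.0196] 42.1 mm 3.52
[-0.136, 0.0339, 0.0063, -0.0, 0.0, 0.0196] 42.1 mm 3.52
[-0.1336, 0.0422, 0.0063, -0.0, 0.0, 0.0196] 42.1 mm 3.52
[-0.1308, 0.0503, 0.0063, -0.0, 0.0, 0.0196] 42.1 mm 3.52
[-0.1274, 0.0582, 0.0063, -0.0, 0.0, 0.0196] 42.1 mm 3.52
```

```bash
python3 - <<'E'
from h import *
from rig import manip
o=manip.get_obs()
rows(tool(o),[([.56,.04,.30],[180,0,100])],[16])
E
```

```text
[-0.1088, -0.0768, -0.0121, -0.0, 0.0, 0.0217] 40.1 mm 3.91
[-0.1138, -0.0692, -0.0121, -0.0, 0.0, 0.0217] 40.1 mm 3.91
[-0.1182, -0.0613, -0.0121, -0.0, 0.0, 0.0217] 40.1 mm 3.91
[-0.1221, -0.0531, -0.0121, -0.0, 0.0, 0.0217] 40.1 mm 3.91
[-0.1255, -0.0446, -0.0121, -0.0, 0.0, 0.0217] 40.1 mm 3.91
[-0.1282, -0.0359, -0.0121, -0.0, 0.0, 0.0217] 40.1 mm 3.91
[-0.1304, -0.0271, -0.0121, -0.0, 0.0, 0.0217] 40.1 mm 3.91
[-0.1319, -0.0182, -0.0121, -0.0, 0.0, 0.0217] 40.1 mm 3.91
[-0.1328, -0.0091, -0.0121, -0.0, 0.0, 0.0217] 40.1 mm 3.91
[-0.1331, -0.0001, -0.0121, -0.0, 0.0, 0.0217] 40.1 mm 3.91
[-0.1328, 0.009, -0.0122, -0.0, 0.0, 0.0217] 40.1 mm 3.91
[-0.1319, 0.018, -0.0122, -0.0, 0.0, 0.0217] 40.1 mm 3.91
[-0.1304, 0.027, -0.0122, -0.0, 0.0, 0.0217] 40.1 mm 3.91
[-0.1282, 0.0358, -0.0122, -0.0, 0.0, 0.0217] 40.1 mm 3.91
[-0.1255, 0.0445, -0.0122, -0.0, 0.0, 0.0217] 40.1 mm 3.91
[-0.1222, 0.0529, -0.0122, -0.0, 0.0, 0.0217] 40.1 mm 3.91
```

Request:
carry_out --pt "-0.109 -0.077 -0.012 0 0 0.0217 0.3" --pt "-0.114 -0.069 -0.012 0 0 0.0217 0.3" --pt "-0.118 -0.061 -0.012 0 0 0.0217 0.3" --pt "-0.122 -0.053 -0.012 0 0 0.0217 0.3" --pt "-0.1255 -0.0445 -0.012 0 0 0.0217 0.3" --pt "-0.128 -0.036 -0.012 0 0 0.0217 0.3" --pt "-0.13 -0.027 -0.012 0 0 0.0217 0.3" --pt "-0.132 -0.018 -0.012 0 0 0.0217 0.3" --squeeze 100

```text
time: 0.95
tool_pos: [0.367, 0.2932, 0.2711]
tcp_rot: [-180.0, -0.0, 131.1]
wrist_force: [-0.2, 0.0, -0.3]
gripper_width: 0.0555
gripper_force: 0.0
```

Request:
carry_out --pt "-0.133 -0.009 -0.012 0 0 0.0217 0.3" --pt "-0.133 0 -0.012 0 0 0.0217 0.3" --pt "-0.133 0.009 -0.012 0 0 0.0217 0.3" --pt "-0.132 0.018 -0.012 0 0 0.0217 0.3" --pt "-0.13 0.027 -0.012 0 0 0.0217 0.3" --pt "-0.128 0.036 -0.012 0 0 0.0217 0.3" --pt "-0.1255 0.0445 -0.012 0 0 0.0217 0.3" --pt "-0.122 0.053 -0.012 0 0 0.0217 0.3"

```text
time: 1.75
tool_pos: [0.5611, 0.0394, 0.2997]
tcp_rot: [-180.0, -0.0, 99.9]
wrist_force: [0.6, -0.3, 0.2]
gripper_width: 0.0555
gripper_force: 0.0
```

```bash
python3 - <<'E'
from h import *
from rig import manip
o=manip.get_obs(); T=tool(o)
s=manip.snapshot('wrist'); P=cloud(s,T@s['T_tool_cam']); np.savez('pics/w1.npz',P=P,img=s['img'])
o2=manip.get_obs(); print(o['time'],o['tool_pos'],o['tcp_rot'],o2['tool_pos'],abs(o['dq']).max())
ok=np.isfinite(P[...,2])
lo=P[...,2][ok&(P[...,2]<.02)]; print('bench z',np.median(lo))
m=(P[...,2]>.073)&(P[...,2]<.1)&(abs(P[...,0]-.6)<.1)&(abs(P[...,1]-.04)<.11)
k,l,st,ce=cv2.connectedComponentsWithStats(m.astype(np.uint8)); i=1+st[1:,4].argmax()
p=P[l==i]; r=cv2.minAreaRect(p[:,:2].astype(np.float32)); print(len(p),st[i],np.round(r[0],4),np.round(r[1],4),r[2],np.round(cv2.boxPoints(r),4).tolist())
A=np.c_[p[:,:2],np.ones(len(p))]; x=np.linalg.lstsq(A,p[:,2],rcond=None)[0]
print('slope',np.degrees(np.arctan(np.hypot(*x[:2]))),np.degrees(np.arctan2(x[1],x[0])),np.percentile(p[:,2],[50,95,99.]))
cv2.imwrite('pics/w1.png',s['img'][:,:,::-1])
rows(T,[([.535,-.3025,.20],[180,0,85])],[8])
E
```

```text
1.75 [0.56106195 0.03941493 0.29974022] [-1.79977261e+02 -1.70011482e-02  9.98673634e+01] [0.56490778 0.03475964 0.29942235] 37.1837250117546
bench z 0.001124389700202344
5422 [ 265  112  119  147 5422] [0.6066 0.0319] [0.1597 0.0939] 79.09600830078125 [[0.5454000234603882, -0.037700001150369644], [0.6376000046730042, -0.055399999022483826], [0.6678000092506409, 0.10140000283718109], [0.5756000280380249, 0.11919999867677689]]
slope 10.0944932995013 -11.557929115640398 [0.08162488 0.0885337  0.08951595]
[-0.1385, -0.0351, 0.0415, -0.0, -0.0, 0.0103] 44.6 mm 1.86
[-0.1396, -0.0306, 0.0415, -0.0, -0.0, 0.0103] 44.6 mm 1.86
[-0.1405, -0.026, 0.0415, -0.0, -0.0, 0.0103] 44.6 mm 1.86
[-0.1413, -0.0215, 0.0415, -0.0, -0.0, 0.0103] 44.6 mm 1.86
[-0.1419, -0.0169, 0.0415, -0.0, -0.0, 0.0103] 44.6 mm 1.86
[-0.1424, -0.0123, 0.0415, -0.0, -0.0, 0.0103] 44.6 mm 1.86
[-0.1427, -0.0077, 0.0416, -0.0, -0.0, 0.0103] 44.6 mm 1.86
[-0.1428, -0.003, 0.0416, -0.0, -0.0, 0.0103] 44.6 mm 1.86
```

View pics/w1.png

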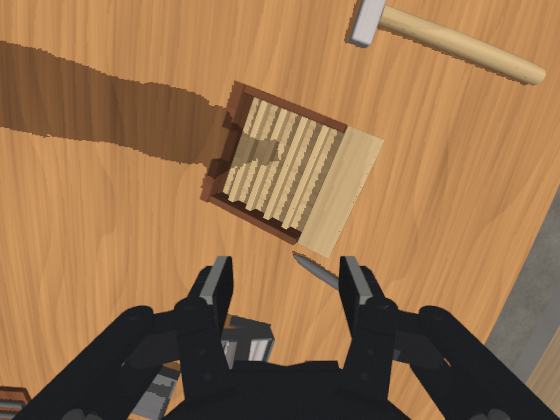

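The wrist view shows the tray with its run-in at (345,195), the chisel at (315,270) and hammer well clear, and the pin-laden scoop at (250,345). Moving above the scoop.

Request:
carry_out --pt "-0.138 -0.035 0.035 0 0 0.0103 0.3" --pt "-0.139 -0.03 0.035 0 0 0.0103 0.3" --pt "-0.14 -0.026 0.035 0 0 0.0103 0.3" --pt "-0.141 -0.021 0.035 0 0 0.0103 0.3" --pt "-0.142 -0.017 0.035 0 0 0.0103 0.3" --pt "-0.142 -0.012 0.035 0 0 0.0103 0.3" --pt "-0.142 -0.008 0.035 0 0 0.0103 0.3" --pt "-0.12 -0.003 0.035 0 0 0.0103 0.3"

```text
time: 2.6
tool_pos: [0.5355, -0.2953, 0.215]
tcp_rot: [-180.0, -0.0, 85.1]
wrist_force: [1.3, -0.4, -1.4]
gripper_width: 0.0554
gripper_force: 0.0
```

Request:
carry_out --pt "0 0 0 0 0 0 0.3" --pt "0 0 0 0 0 0 0.3" --pt "0 0 0 0 0 0 0.3" --pt "0 0 0 0 0 0 0.3" --pt "0 0 0 0 0 0 0.3" --pt "0 0 0 0 0 0 0.3" --pt "0 0 0 0 0 0 0.3" --pt "0 0 0 0 0 0 0.3"

```text
time: 3.4
tool_pos: [0.5362, -0.2931, 0.216]
tcp_rot: [180.0, 0.0, 85.2]
wrist_force: [0.5, 0.1, 0.5]
gripper_width: 0.0558
gripper_force: 0.0
```

```bash
python3 - <<'E'
from h import *
from rig import manip
o=manip.get_obs(); T=tool(o)
s=manip.snapshot('wrist'); P=cloud(s,T@s['T_tool_cam']); np.savez('pics/w2.npz',P=P,img=s['img'])
print(o['time'],o['tool_pos'],o['tcp_rot'],abs(o['dq']).max(),o['q'])
ok=np.isfinite(P[...,2])
print('bench z',np.median(P[...,2][ok&(P[...,2]<.02)]))
hsv=cv2.cvtColor(s['img'],cv2.COLOR_RGB2HSV)
m=(P[...,2]>.1)&(P[...,2]<.122)&(hsv[...,1]>50)&(abs(P[...,0]-.535)<.07)&(abs(P[...,1]+.3)<.1)
k,l,st,ce=cv2.connectedComponentsWithStats(m.astype(np.uint8)); i=1+st[1:,4].argmax()
p=P[l==i]; r=cv2.minAreaRect(p[:,:2].astype(np.float32)); print(len(p),st[i],p.mean(0),np.round(r[0],4),np.round(r[1],4),r[2])
cv2.imwrite('pics/w2.png',s['img'][:,:,::-1])
E
```

```text
3.4 [ 0.53623697 -0.29312625  0.21602595] [1.79987326e+02 3.50640659e-03 8.52364684e+01] 0.27749150716940924 [-3.61862789e+01  2.24413224e+01  5.41984396e+00  7.29658783e+01
  3.61537688e-03  5.85772527e+01]
bench z 0.0011931323132520488
3228 [ 274  142   26  150 3228] [ 0.5361255  -0.29958258  0.11480137] [ 0.5366 -0.3058] [0.1347 0.0213] 83.83802032470703
```

View pics/w2.png

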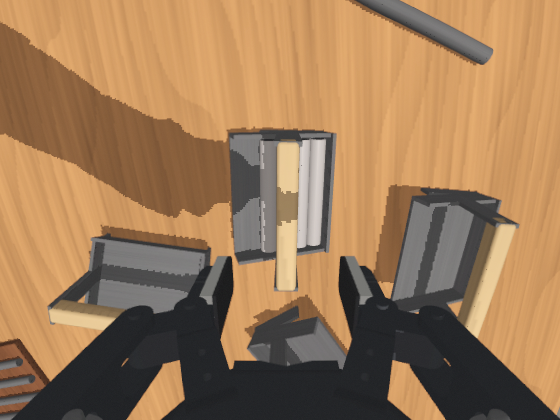

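The target bar runs from (287,140) to (287,290), with pins at its right (back-wall) side. The nose faces left in the image, towards the robot. Descending to grip it.

Request:
carry_out --pt "-0.018 0.0012 0.05 0 0 -0.001 0.3" --pt "-0.018 0.0012 0.08 0 0 0 0.3" --pt "0 0 0.08 0 0 0 0.3" --pt "0 0 0.07 0 0 0 0.3" --pt "0 0 0.06 0 0 0 0.3" --pt "0 0 0.04 0 0 0 0.3" --pt "0 0 0.017 0 0 0 0.3" --pt "0 0 0 0 0 0 0.3"

```text
time: 4.25
tool_pos: [0.5357, -0.304, 0.0963]
tcp_rot: [-180.0, -0.0, 85.4]
wrist_force: [0.0, 0.7, -0.5]
gripper_width: 0.0552
gripper_force: 0.0
```

Request:
carry_out --pt "0 0 0 0 0 0 0.0" --pt "0 0 0 0 0 0 -0.2" --pt "0 0 0 0 0 0 -0.4" --pt "0 0 0 0 0 0 -0.6" --pt "0 0 0 0 0 0 -0.8" --pt "0 0 0 0 0 0 -1" --pt "0 0 0 0 0 0 -1" --pt "0 0 0 0 0 0 -1" --squeeze 90

```text
time: 5.05
tool_pos: [0.5363, -0.3045, 0.0978]
tcp_rot: [179.9, 0.0, 85.4]
wrist_force: [-0.6, -0.0, 5.4]
gripper_width: 0.0168
gripper_force: 88.8
```

Request:
carry_out --pt "0 0 -0.015 0 0 0 -1" --pt "0 0 -0.035 0 0 0 -1" --pt "0 0 -0.06 0 0 0 -1" --pt "0 0 -0.08 0 0 0 -1" --pt "0 0 -0.09 0 0 0 -1" --pt "0 0 -0.08 0 0 0 -1" --pt "0 0 -0.05 0 0 0 -1" --pt "0 0 -0.023 0 0 0 -1"

```text
time: 5.85
tool_pos: [0.5363, -0.3044, 0.2282]
tcp_rot: [179.9, 0.0, 85.4]
wrist_force: [0.1, 0.3, -6.8]
gripper_width: 0.0163
gripper_force: 88.1
```

```bash
python3 - <<'E'
from h import *
from rig import manip
o=manip.get_obs(); T=tool(o)
print(o['time'],o['tool_pos'],o['tcp_rot'],o['wrist_force'],o['wrist_torque'],o['gripper_width'])
a=np.array([.5362,-.3045,.2277]); b=np.array([.694,.0166,.215]); d=b-a
R0=Ro.from_euler('xyz',[180,0,85.4],degrees=True); 
w=np.r_[.2,.5,.8,1,1.1,1.1,1.1,1.1,1.1,1.1,1.1,1,.8,.5,.3,.15]; w/=w.sum(); c=np.r_[0,np.cumsum(w)]
for i in range(16):
    y=85.4-6.1*c[i]; R=Ro.from_euler('xyz',[180,0,y],degrees=True).as_matrix()
    print((R.T@d*w[i]/.3).round(4), (6.1*w[i]/180).round(4))
E
```

```text
5.85 [ 0.53625336 -0.30438395  0.22821421] [1.79928506e+02 3.60301569e-02 8.53966822e+01] [ 0.05104172  0.33549594 -6.76635872] [-0.03527007  0.05800459  0.02162085] 0.01627992387037567
[0.0171 0.0068 0.0007] 0.0005
[0.0428 0.0169 0.0016] 0.0013
[0.0687 0.0267 0.0026] 0.0021
[0.0861 0.0328 0.0033] 0.0026
[0.095  0.0353 0.0036] 0.0029
[0.0953 0.0344 0.0036] 0.0029
[0.0956 0.0336 0.0036] 0.0029
[0.0959 0.0327 0.0036] 0.0029
[0.0962 0.0318 0.0036] 0.0029
[0.0965 0.031  0.0036] 0.0029
[0.0967 0.0301 0.0036] 0.0029
[0.0882 0.0266 0.0033] 0.0026
[0.0707 0.0207 0.0026] 0.0021
[0.0443 0.0126 0.0016] 0.0013
[0.0266 0.0075 0.001 ] 0.0008
[0.0133 0.0037 0.0005] 0.0004
```

Request:
carry_out --pt "0.017 0.007 0.001 0 0 0.0005 -1" --pt "0.043 0.017 0.002 0 0 0.0013 -1" --pt "0.069 0.027 0.003 0 0 0.002 -1" --pt "0.086 0.033 0.003 0 0 0.0026 -1" --pt "0.095 0.035 0.004 0 0 0.003 -1" --pt "0.095 0.034 0.004 0 0 0.003 -1" --pt "0.096 0.034 0.004 0 0 0.003 -1" --pt "0.096 0.033 0.004 0 0 0.003 -1"

```text
time: 6.65
tool_pos: [0.6201, -0.1302, 0.2172]
tcp_rot: [-179.8, -0.1, 82.1]
wrist_force: [0.3, 0.9, -7.2]
gripper_width: 0.0164
gripper_force: 88.1
```

Request:
carry_out --pt "0.096 0.032 0.004 0 0 0.003 -1" --pt "0.096 0.031 0.004 0 0 0.003 -1" --pt "0.097 0.03 0.004 0 0 0.003 -1" --pt "0.088 0.027 0.003 0 0 0.0026 -1" --pt "0.071 0.021 0.003 0 0 0.002 -1" --pt "0.044 0.013 0.002 0 0 0.0013 -1" --pt "0.027 0.0075 0.001 0 0 0.0008 -1" --pt "0.013 0.004 0 0 0 0.0004 -1"

```text
time: 7.45
tool_pos: [0.6945, 0.0176, 0.2119]
tcp_rot: [-179.9, 0.0, 79.2]
wrist_force: [-1.2, -0.7, -5.9]
gripper_width: 0.0165
gripper_force: 88.1
```

Request:
carry_out --pt "0 0 0 0 0 0 -1" --pt "0 0 0.01 0 0 0 -1" --pt "0 0 0.02 0 0 0 -1" --pt "0 0 0.02 0 0 0 -1" --pt "0 0 0.02 0 0 0 -1" --pt "0 0 0.01 0 0 0 -1" --pt "0 0 0 0 0 0 -1" --pt "0 0 0 0 0 0 -1"

```text
time: 8.25
tool_pos: [0.6948, 0.0167, 0.1889]
tcp_rot: [-180.0, -0.0, 79.2]
wrist_force: [0.1, 0.7, -6.4]
gripper_width: 0.0163
gripper_force: 88.1
```

```bash
python3 - <<'E'
from h import *
from rig import manip
o=manip.get_obs(); print(o['time'],o['tool_pos'],o['tcp_rot'],o['wrist_force'],o['gripper_width'])
a=manip.snapshot('top');b=manip.snapshot('side');np.savez('pics/top1.npz',**a);np.savez('pics/side1.npz',**b)
A=cv2.resize(a['img'][150:300,200:340],None,fx=2.8,fy=2.8);B=cv2.resize(b['img'][130:330,190:370],(378,420))
cv2.imwrite('pics/c.png',np.hstack([A,B])[:,:,::-1]); print(A.shape,B.shape)
for s in (a,b):
    P=cloud(s)
    # steel edges of scoop: points z between .1 and .2 around the expected nose
    u=np.array([np.cos(np.radians(-10.7)),np.sin(np.radians(-10.7))]); v=np.array([-u[1],u[0]])
    q=P[...,:2]-[.650,.025]; X=q@u; Y=q@v
    m=(abs(X)<.15)&(abs(Y)<.09)
    # elevation profile by X bins at middle
    for x0 in np.arange(-.06,.12,.012):
        z=P[...,2][m&(abs(X-x0)<.006)&(abs(Y)<.06)]; print(round(x0,3),len(z),np.percentile(z,[5,50,95]).round(3) if len(z) else '')
E
```

```text
8.25 [0.69477521 0.01667186 0.18890987] [-1.79999287e+02 -7.25459017e-03  7.91784372e+01] [ 0.078484    0.69102627 -6.36413274] 0.016317155504310312
(420, 392, 3) (420, 378, 3)
-0.06 389 [0.651 0.669 0.674]
-0.048 369 [0.648 0.667 0.672]
-0.036 383 [0.647 0.664 0.67 ]
-0.024 399 [0.652 0.661 0.668]
-0.012 395 [0.655 0.663 0.666]
-0.0 420 [0.657 0.664 0.667]
0.012 356 [0.632 0.664 0.667]
0.024 472 [0.636 0.656 0.666]
0.036 475 [0.201 0.66  0.666]
0.048 429 [0.204 0.661 0.665]
0.06 340 [0.653 0.658 0.663]
0.072 304 [0.123 0.652 0.66 ]
0.084 145 [0.115 0.641 0.653]
0.096 6 [0.121 0.38  0.64 ]
0.108 0 
-0.06 287 [0.049 0.631 0.672]
-0.048 344 [0.049 0.613 0.669]
-0.036 421 [0.054 0.602 0.665]
-0.024 404 [0.011 0.605 0.663]
-0.012 501 [0.083 0.59  0.664]
-0.0 991 [0.131 0.507 0.663]
0.012 1129 [0.129 0.473 0.661]
0.024 1232 [0.131 0.413 0.653]
0.036 1143 [0.002 0.44  0.66 ]
0.048 1039 [-0.     0.441  0.661]
0.06 1000 [-0.001  0.438  0.652]
0.072 761 [-0.001  0.483  0.643]
0.084 434 [-0.001  0.445  0.63 ]
0.096 209 [-0.003  0.124  0.276]
0.108 107 [-0.003  0.     0.276]
```

View pics/c.png

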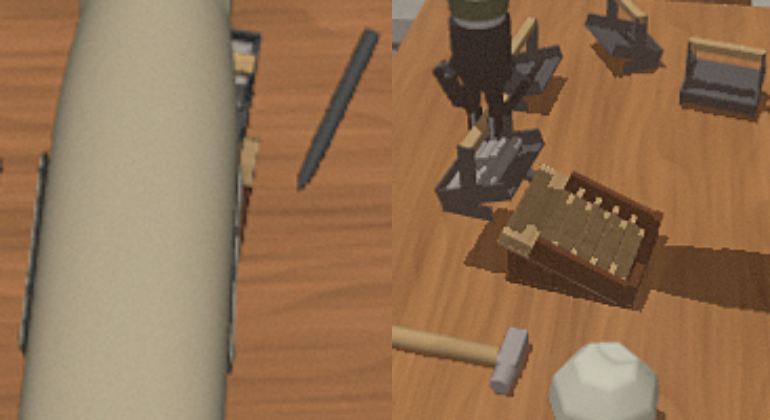

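Side view: the scoop hangs level behind the sill with the pins in it, in line with the tray. By relative measurement the nose is about 10 mm inside the sill and about 1 mm off sideways. Lowering, then tipping about the nose.

Request:
carry_out --pt "0 0 0.01 0 0 0 -1" --pt "0 0 0.02 0 0 0 -1" --pt "0 0 0.03 0 0 0 -1" --pt "0 0 0.03 0 0 0 -1" --pt "0 0 0.025 0 0 0 -1" --pt "0 0 0.013 0 0 0 -1" --pt "0 0 0.005 0 0 0 -1" --pt "0 0 0 0 0 0 -1"

```text
time: 9.15
tool_pos: [0.6947, 0.0167, 0.1488]
tcp_rot: [-180.0, -0.0, 79.2]
wrist_force: [-0.2, -0.2, -6.5]
gripper_width: 0.0167
gripper_force: 88.1
```

```bash
python3 - <<'E'
from h import *
from rig import manip
o=manip.get_obs(); print(o['time'],o['tool_pos'],o['tcp_rot'],o['wrist_force'],o['gripper_width'],o['q'])
b=manip.snapshot('side')
cv2.imwrite('pics/d.png',cv2.resize(b['img'][160:300,190:350],(800,600),interpolation=cv2.INTER_CUBIC)[:,:,::-1])
E
```

```text
9.15 [0.69474472 0.01669631 0.14876465] [-1.79984691e+02 -4.39305965e-03  7.91797412e+01] [-0.19382787 -0.19673594 -6.54344739] 0.01673677215321003 [-5.23614335e+00  3.35325261e+01  1.36556116e+01  7.01378946e+01
  5.86189971e-03  9.55841141e+01]
```

View pics/d.png

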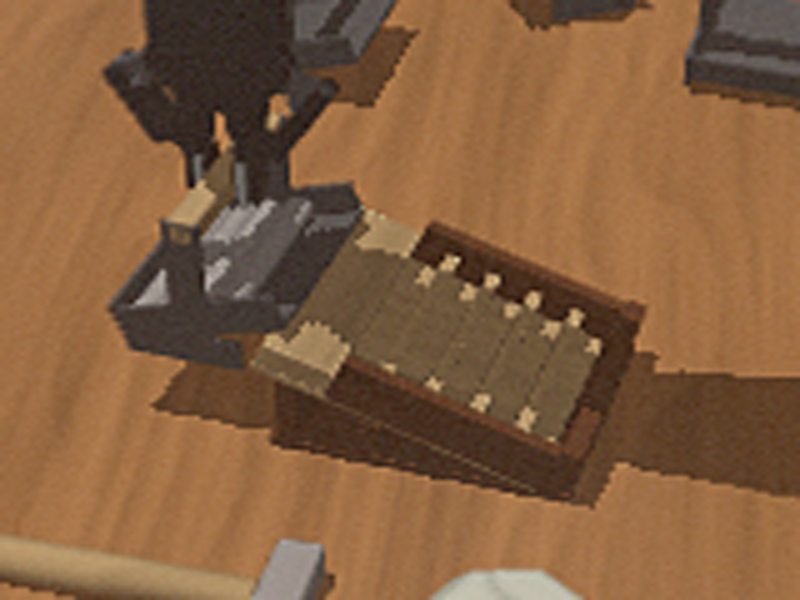

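```bash
python3 - <<'E'
from h import *
from rig import manip
b=manip.snapshot('side'); P=cloud(b); hsv=cv2.cvtColor(b['img'],cv2.COLOR_RGB2HSV).astype(int)
u=np.array([np.cos(np.radians(-10.8)),np.sin(np.radians(-10.8))]); v=np.array([-u[1],u[0]])
q=P[...,:2]-[.649,.026]; X=q@u; Y=q@v; Z=P[...,2]
steel=hsv[...,1]<70
for x0 in (-.02,-.015,-.01,-.005,0,.01,.02,.03):
    m=(abs(X-x0)<.003)&(abs(Y)<.1)&(Z>.07)&(Z<.14)
    for nm,k in (('steel',m&steel),('wood',m&~steel)):
        if k.sum()>3: print(x0,nm,k.sum(),'Y',np.percentile(Y[k],[1,99]).round(4),'Z',np.percentile(Z[k],[3,50,97]).round(4))
# bar ends
m=(abs(X-.047)<.02)&(abs(Y)<.1)&(Z>.145)&(Z<.175)&(hsv[...,1]>80)
print('bar',m.sum(),Y[m].min(),Y[m].max(),np.median(X[m]),Z[m].max())
m=(X>-.2)&(X<-.05)&(abs(Y)<.1)&(Z>.03)&(Z<.1)
print('tray walls Y',np.percentile(Y[m],[1,99]), X[m].min())
E
```

```text
-0.02 wood 88 Y [-0.0709  0.0802] Z [0.0759 0.0812 0.0843]
-0.015 wood 89 Y [-0.0749  0.0817] Z [0.0757 0.0826 0.0863]
-0.01 steel 36 Y [-0.0642  0.0702] Z [0.093  0.0974 0.1013]
-0.01 wood 111 Y [-0.0766  0.0816] Z [0.0769 0.0847 0.098 ]
-0.005 steel 52 Y [-0.0635  0.0694] Z [0.0934 0.0967 0.1154]
-0.005 wood 55 Y [-0.0632  0.0821] Z [0.0724 0.0863 0.1118]
0 steel 55 Y [-0.0641  0.0705] Z [0.0931 0.0952 0.1173]
0 wood 28 Y [-0.0639  0.0789] Z [0.0721 0.0929 0.1056]
0.01 steel 47 Y [-0.0651  0.0711] Z [0.0882 0.0923 0.1135]
0.01 wood 22 Y [-0.0633  0.0681] Z [0.0891 0.0914 0.1106]
0.02 steel 103 Y [-0.0625  0.0704] Z [0.0852 0.0958 0.1094]
0.02 wood 17 Y [-0.0616  0.0681] Z [0.0783 0.0863 0.1017]
0.03 steel 64 Y [-0.0634  0.0697] Z [0.0784 0.1015 0.1057]
0.03 wood 8 Y [-0.0658  0.0695] Z [0.0767 0.1011 0.106 ]
bar 190 -0.0652684848380259 0.07010606268655133 0.04542729787529633 0.17490760271945938
tray walls Y [-0.07768077  0.08265474] -0.18448925291133406
```

The depth shows scoop and tray centred on each other within 1 mm, with the nose 12 mm inside the sill at z 0.098. Tipping.

Request:
carry_out --pt "0 -0.0092 -0.0097 -0.0167 0 0 -1" --pt "0 -0.0188 -0.0189 -0.0333 0 0 -1" --pt "0 -0.0188 -0.0189 -0.0333 0 0 -1" --pt "0 -0.0188 -0.0189 -0.0333 0 0 -1" --pt "0 -0.0092 -0.0097 -0.0167 0 0 -1" --pt "0 -0.0025 0.006 0 0 0 -1" --pt "0 -0.0025 0.006 0 0 0 -1" --pt "0 -0.0092 -0.0097 -0.0167 0 0 -1"

```text
time: 10.05
tool_pos: [0.6691, 0.0214, 0.1667]
tcp_rot: [152.9, -0.0, 79.1]
wrist_force: [0.3, 0.5, -6.9]
gripper_width: 0.0166
gripper_force: 88.8
```

Request:
carry_out --pt "0 -0.0045 -0.0049 -0.00833 0 0 -1" --pt "0 -0.0045 -0.0049 -0.00833 0 0 -1" --pt "0 -0.003 -0.0033 -0.00556 0 0 -1" --pt "0 -0.003 -0.0033 -0.00556 0 0 -1" --pt "0 -0.003 -0.0033 -0.00556 0 0 -1" --pt "0 -0.003 -0.0033 -0.00556 0 0 -1" --pt "0 -0.003 -0.0033 -0.00556 0 0 -1" --pt "0 -0.003 -0.0033 -0.00556 0 0 -1"

```text
time: 10.85
tool_pos: [0.6549, 0.0243, 0.1692]
tcp_rot: [143.9, -0.0, 79.2]
wrist_force: [-0.1, 0.7, -2.7]
gripper_width: 0.0166
gripper_force: 89.4
```

```bash
cat > look.py <<'E'
from h import *
from rig import manip
import sys
o=manip.get_obs(); print(o['time'],o['tool_pos'].round(4),o['tcp_rot'].round(2),o['wrist_force'].round(2),o['gripper_width'].round(4))
b=manip.snapshot('side')
cv2.imwrite(f'pics/{sys.argv[1]}.png',cv2.resize(b['img'][160:300,190:350],(640,560),interpolation=cv2.INTER_CUBIC)[:,:,::-1])
P=cloud(b); hsv=cv2.cvtColor(b['img'],cv2.COLOR_RGB2HSV).astype(int)
u=np.array([np.cos(np.radians(-10.8)),np.sin(np.radians(-10.8))]); v=np.array([-u[1],u[0]])
q=P[...,:2]-[.649,.026]; X=q@u; Y=q@v-.0025; Z=P[...,2]-.088
c,s=np.cos(np.radians(20)),np.sin(np.radians(20))
x=X*c+Z*s; h=-X*s+Z*c   # tray axes: along slope, above plane
for x0 in np.arange(-.170,.006,.007):
    m=(abs(x-x0)<.0035)&(abs(Y)<.055)&(h>-.03)&(h<.04); st=m&(hsv[...,1]<70)
    if m.sum()>5: print(f'{x0*1000:.0f} n{m.sum()} h',(np.percentile(h[m],[10,50,90])*1000).round(1),'steel',st.sum())
E
python3 look.py e
```

```text
Traceback (most recent call last):
  File "look.py", line 4, in <module>
    o=manip.get_obs(); print(o['time'],o['tool_pos'].round(4),o['tcp_rot'].round(2),o['wrist_force'].round(2),o['gripper_width'].round(4))
                                                                                                              ^^^^^^^^^^^^^^^^^^^^^^^^
AttributeError: 'float' object has no attribute 'round'
```

```bash
sed -i "s/o\['gripper_width'\].round(4)/o['gripper_width']/" look.py; python3 look.py e
```

```text
10.85 [0.6549 0.0243 0.1692] [ 1.439e+02 -1.000e-02  7.918e+01] [-0.08  0.71 -2.73] 0.016612757840195815
-170 n54 h [-19.  -17.5 -15.7] steel 0
-163 n51 h [-19.7 -17.8 -15.3] steel 0
-156 n47 h [-0.9  0.8  2.6] steel 0
-149 n65 h [-5.7 -1.5  1.7] steel 25
-142 n51 h [10.9 14.3 17.6] steel 50
-135 n63 h [14.8 17.  19.2] steel 63
-128 n74 h [-0.2 13.2 16.5] steel 49
-121 n64 h [-5.5 -1.6  1.6] steel 27
-114 n61 h [-2.3 -0.1  1.9] steel 61
-107 n64 h [-5.3 -1.6  0.7] steel 58
-100 n57 h [-17.1   0.1   1.8] steel 1
-93 n63 h [-6.9 -1.6  1.6] steel 30
-86 n62 h [-2.1  0.1  1.7] steel 62
-79 n63 h [-4.  -1.1  1.1] steel 56
-72 n57 h [-18.3  -0.9   2.1] steel 0
-65 n63 h [-18.6  -1.4   1.3] steel 0
-58 n48 h [-19.7 -17.9 -16.3] steel 0
-51 n53 h [-19.9 -17.6 -15.5] steel 0
-44 n66 h [-17.3  -0.2   2.4] steel 0
-37 n64 h [-2.3  0.3  2.3] steel 0
-30 n64 h [-1.7  0.1  2. ] steel 0
-23 n65 h [-1.3  0.4  1.9] steel 0
-16 n62 h [-1.8  0.4  2.6] steel 0
-9 n70 h [-1.6  0.6  6.2] steel 5
-2 n55 h [5.8 7.2 9.2] steel 46
5 n51 h [5.2 7.1 9.4] steel 48
```

View pics/e.png

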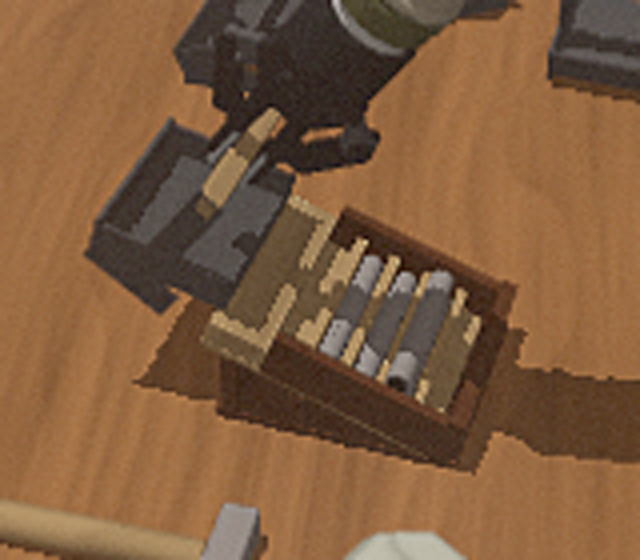

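Side view: grooves 2 and 3 hold pins. One pin lies on top at about (420,330), x = -137 mm over the full groove 4, and grooves 1 and 5 are empty. The wrist weight of 2.7 N means the scoop is empty. I'll put the scoop back first, then push that pin down into groove 5.

```bash
python3 - <<'E'
from h import *
from rig import manip
o=manip.get_obs()
T=rows(tool(o),[([.690,.0167,.230],[180,0,79.2])],[7]); print()
T=rows(T,[([.5363,-.3045,.215],[180,0,85.4])],[9])
E
```

```text
[-0.0004, 0.0314, -0.0133, 0.0286, 0.0, -0.0] 10.2 mm 5.15
[-0.0004, 0.03, -0.0161, 0.0286, 0.0, -0.0] 10.2 mm 5.15
[-0.0004, 0.0285, -0.0187, 0.0286, 0.0, -0.0] 10.2 mm 5.15
[-0.0004, 0.0267, -0.0212, 0.0286, 0.0, -0.0] 10.2 mm 5.15
[-0.0004, 0.0247, -0.0235, 0.0286, 0.0, -0.0] 10.2 mm 5.15
[-0.0005, 0.0224, -0.0256, 0.0286, 0.0, -0.0] 10.2 mm 5.15
[-0.0005, 0.0201, -0.0275, 0.0286, 0.0, -0.0] 10.2 mm 5.15

[-0.1275, -0.0336, 0.0056, -0.0, -0.0, -0.0038] 39.6 mm 0.69
[-0.1271, -0.0352, 0.0056, -0.0, -0.0, -0.0038] 39.6 mm 0.69
[-0.1267, -0.0367, 0.0056, -0.0, -0.0, -0.0038] 39.6 mm 0.69
[-0.1262, -0.0382, 0.0056, -0.0, -0.0, -0.0038] 39.6 mm 0.69
[-0.1258, -0.0397, 0.0056, -0.0, -0.0, -0.0038] 39.6 mm 0.69
[-0.1253, -0.0412, 0.0056, -0.0, -0.0, -0.0038] 39.6 mm 0.69
[-0.1248, -0.0427, 0.0056, -0.0, -0.0, -0.0038] 39.6 mm 0.69
[-0.1242, -0.0442, 0.0056, -0.0, -0.0, -0.0038] 39.6 mm 0.69
[-0.1237, -0.0457, 0.0056, -0.0, -0.0, -0.0038] 39.6 mm 0.69
```

Request:
carry_out --pt "0 0.0314 -0.0133 0.0286 0 0 -1" --pt "0 0.03 -0.016 0.0286 0 0 -1" --pt "0 0.0285 -0.0187 0.0286 0 0 -1" --pt "0 0.0267 -0.021 0.0286 0 0 -1" --pt "0 0.0247 -0.0235 0.0286 0 0 -1" --pt "0 0.0224 -0.0256 0.0286 0 0 -1" --pt "-0.002 0.02 -0.0275 0.0286 0 0 -1" --pt "-0.05 -0.01 0 0 0 0 -1"

```text
time: 11.7
tool_pos: [0.6896, 0.0026, 0.2279]
tcp_rot: [-179.9, -0.0, 79.2]
wrist_force: [0.1, -0.6, -4.9]
gripper_width: 0.0163
gripper_force: 89.3
```

Request:
carry_out --pt "-0.11 -0.03 0.006 0 0 -0.0043 -1" --pt "-0.13 -0.037 0.006 0 0 -0.0043 -1" --pt "-0.135 -0.039 0.006 0 0 -0.0043 -1" --pt "-0.135 -0.041 0.006 0 0 -0.0043 -1" --pt "-0.135 -0.043 0.006 0 0 -0.0043 -1" --pt "-0.135 -0.044 0.006 0 0 -0.0043 -1" --pt "-0.135 -0.046 0.006 0 0 -0.0043 -1" --pt "-0.1 -0.037 0.006 0 0 -0.0043 -1"

```text
time: 12.5
tool_pos: [0.5462, -0.2881, 0.216]
tcp_rot: [179.9, 0.1, 85.3]
wrist_force: [0.3, 0.5, -2.7]
gripper_width: 0.0163
gripper_force: 89.4
```

```bash
python3 - <<'E'
from h import *
from rig import manip
o=manip.get_obs(); T=tool(o); print(o['time'],o['tool_pos'],o['tcp_rot'],o['wrist_force'])
rows(T,[([.5363,-.3045,.0985],[180,0,85.4])],[1])
E
python3 look.py f
```

```text
12.5 [ 0.54621908 -0.28810343  0.21604189] [1.79888579e+02 1.36995751e-01 8.53052166e+01] [ 0.28014944  0.45949844 -2.7086586 ]
[-0.0562, -0.0292, 0.3919, 0.0006, 0.0008, -0.0005] 119.1 mm 0.2
12.5 [ 0.5462 -0.2881  0.216 ] [1.7989e+02 1.4000e-01 8.5310e+01] [ 0.28  0.46 -2.71] 0.016271693493941086
-170 n62 h [-1.9  0.2  1.9] steel 61
-163 n72 h [-6.4 -1.7  0.8] steel 64
-156 n51 h [-3.  -0.4  2.3] steel 2
-149 n63 h [-5.  -1.   1.6] steel 22
-142 n64 h [-2.3 -0.3  1.2] steel 64
-135 n70 h [-6.7 -1.8  0.6] steel 62
-128 n52 h [-7.7 -0.9  1.7] steel 1
-121 n65 h [-6.3 -1.4  1.1] steel 26
-114 n63 h [-1.8 -0.1  1.8] steel 63
-107 n64 h [-5.9 -1.3  0.9] steel 55
-100 n56 h [-17.5  -0.4   2.2] steel 1
-93 n65 h [-5.3 -1.4  1.6] steel 28
-86 n62 h [-2.6 -0.6  1.7] steel 62
-79 n61 h [-5.3 -2.   1. ] steel 50
-72 n56 h [-16.7  -0.5   1.5] steel 0
-65 n62 h [-19.2  -1.5   1.3] steel 0
-58 n48 h [-18.8 -17.5 -15.4] steel 0
-51 n54 h [-19.7 -17.4 -15.6] steel 0
-44 n65 h [-17.7  -0.5   1.6] steel 0
-37 n62 h [-1.6  0.7  2.2] steel 0
-30 n63 h [-1.8  0.1  2.2] steel 0
-23 n65 h [-1.7 -0.1  2.4] steel 0
-16 n63 h [-1.7  0.6  2.2] steel 0
-9 n63 h [-1.9  0.   2.1] steel 0
-2 n45 h [-2.  -0.1  3.7] steel 0
```

The top pin was still rolling, and all four are now flush in grooves 2–5. Setting the scoop down.

Request:
carry_out --pt "-0.028 -0.0145 0.04 0 0 0 -1" --pt "-0.028 -0.0145 0.07 0 0 0 -1" --pt "0 0 0.08 0 0 0 -1" --pt "0 0 0.075 0 0 0 -1" --pt "0 0 0.06 0 0 0 -1" --pt "0 0 0.04 0 0 0 -1" --pt "0 0 0.018 0 0 0 -1" --pt "0 0 0.007 0 0 0 -1"

```text
time: 13.35
tool_pos: [0.5377, -0.301, 0.0983]
tcp_rot: [-180.0, -0.0, 85.4]
wrist_force: [-0.7, 0.7, -2.6]
gripper_width: 0.0165
gripper_force: 89.3
```

Request:
carry_out --pt "0 0 0.003 0 0 0 -1" --pt "0 0 0.002 0 0 0 -1" --pt "0 0 0 0 0 0 -1" --pt "0 0 0 0 0 0 -1" --pt "0 0 0 0 0 0 -1" --pt "0 0 0 0 0 0 -1" --pt "0 0 0 0 0 0 -1" --pt "0 0 0 0 0 0 -1"

```text
time: 14.15
tool_pos: [0.5381, -0.3017, 0.0978]
tcp_rot: [180.0, 0.0, 85.4]
wrist_force: [-0.5, 0.5, 1.9]
gripper_width: 0.0163
gripper_force: 89.9
```

Request:
carry_out --pt "0 0 0 0 0 0 -0.5" --pt "0 0 0 0 0 0 -0.3" --pt "0 0 0 0 0 0 0" --pt "0 0 0 0 0 0 0.3" --pt "0 0 0 0 0 0 0.3" --pt "0 0 0 0 0 0 0.3" --pt "0 0 0 0 0 0 0.3" --pt "0 0 0 0 0 0 0.3"

```text
time: 14.95
tool_pos: [0.5377, -0.3015, 0.0972]
tcp_rot: [-180.0, -0.0, 85.4]
wrist_force: [-0.5, -0.8, -0.9]
gripper_width: 0.0557
gripper_force: 0.0
```

Request:
carry_out --pt "0 0 -0.02 0 0 0 0.3" --pt "0 0 -0.05 0 0 0 0.3" --pt "0 0 -0.08 0 0 0 0.3" --pt "0 0 -0.1 0 0 0 0.3" --pt "0 0 -0.1 0 0 0 0.3" --pt "0 0 -0.08 0 0 0 0.3" --pt "0 0 -0.04 0 0 0 0.3" --pt "0 0 0 0 0 0 0.3"

```text
time: 15.75
tool_pos: [0.5387, -0.3021, 0.2404]
tcp_rot: [179.8, 0.1, 85.4]
wrist_force: [-0.1, -0.6, -0.6]
gripper_width: 0.0555
gripper_force: 0.0
```

```bash
python3 look.py g | awk '$1<-40||NR==1'; python3 - <<'E'
from rig import manip
import cv2
b=manip.snapshot('side')['img'];cv2.imwrite('pics/h.png',cv2.resize(b[90:410,120:400],(700,600*1))[:,:,::-1])
E
```

```text
15.75 [ 0.5387 -0.3021  0.2404] [1.7984e+02 1.1000e-01 8.5370e+01] [-0.07 -0.58 -0.63] 0.05547985126373927
-170 n61 h [-1.9 -0.3  1.6] steel 61
-163 n74 h [-7.4 -2.2  0.6] steel 66
-156 n51 h [-3.2 -0.4  1.4] steel 3
-149 n64 h [-4.8 -2.1  1.3] steel 24
-142 n65 h [-2.5 -0.3  1.8] steel 65
-135 n66 h [-5.8 -2.2  0.3] steel 59
-128 n53 h [-6.2  0.2  2.1] steel 1
-121 n63 h [-5.8 -1.6  1.1] steel 23
-114 n61 h [-2.8  0.   1.9] steel 61
-107 n65 h [-5.1 -1.9  0.8] steel 60
-100 n59 h [-16.8  -0.3   2. ] steel 0
-93 n62 h [-5.7 -1.1  1.5] steel 25
-86 n62 h [-2.4 -0.1  1.7] steel 62
-79 n62 h [-5.1 -1.6  1.4] steel 51
-72 n56 h [-16.5  -0.3   1.8] steel 0
-65 n64 h [-18.5  -2.3   1.5] steel 0
-58 n48 h [-19.2 -17.5 -15.7] steel 0
-51 n52 h [-20.3 -17.8 -15.5] steel 0
-44 n66 h [-18.   -0.4   2.5] steel 0
```

View pics/h.png

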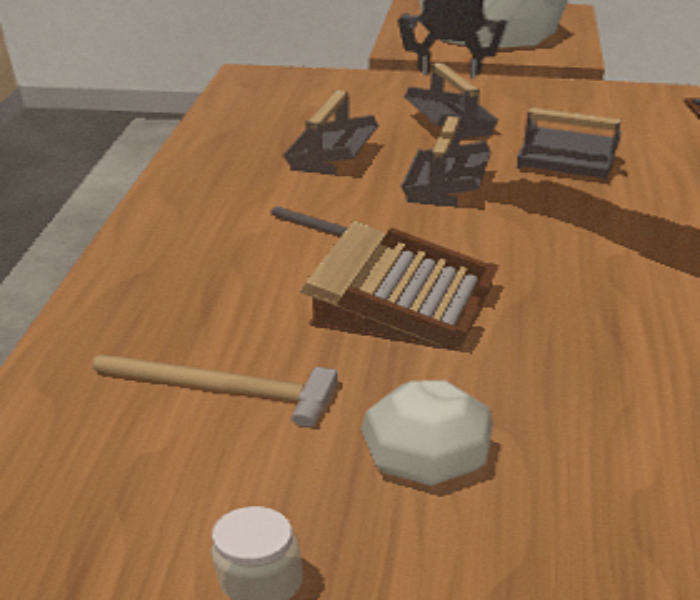

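The picture shows four pins seated in grooves 2–5, at about (380–475, 275–300). The empty scoop stands upright at (447,170), the bystanders have not moved, and the gripper is clear. Handing in.

```bash
python3 -c "
from rig import manip
print(manip.finish_job())"
```

```text
the job is handed in; nothing more can be done
None
```

The job is handed in: the four pins lie flush in grooves 2–5, none fell on the bench or needed a push, the empty scoop stands upright on the bench, and the stone, hammer, chisel and jar are where they were.

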